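Push the jars home in the rack

ROBOT

A 6-joint arm with a two-finger parallel gripper is mounted at the origin on a cart in front of the work surface, level with it; the furniture and walls round the work are solid. World frame = base frame: x ahead of the robot, y to its left, z up, the work surface at z = 0. Lengths are in mm, angles in rad, forces in N, time in s.
With the tool pointing down it reaches from about 250 to 725 mm from the base axis. Payload 9.7 kg.
Tool frame: the origin (TCP) lies at the very end of the fingers, on their centre line; the grasp point (between the pads) lies 19 mm behind it; z points along the fingers, x is the direction in which the jaws open and shut, and the axes are right-handed (so a half turn about z gives the same grasp; the last joint's range is limited). The gripper opens to 85 mm and grips with 20 to 120 N. Pads are 22 mm wide; open, the fingers measure 114 mm over their backs; the gripper's body (76 mm by 85 mm) begins 54 mm behind the grasp point. The pads swing forward as they close: fully open they stand 13 mm farther back than shut.
Start: joints at [-1.278, 0.087, 0.176, 1.66, 0, 1.571], TCP at [158.746, -526.59, 231.284] pointing down, gripper open.
Joint ranges: [-3.13, 3.13], [-0.85, 1.81], [-1.15, 1.24], [-2.2, 2.28], [-1.44, 1.52], [-3.14, 3.14]. Speed limits (rad/s): [2.22, 2.22, 2.57, 3.14, 3.14, 3.14].

INTERFACE

Orientations are given as a unit quaternion [x, y, z, w].
In Python, from plant import ctrl gives the robot as it stands. The module is installed in compiled form; this text tells all that it offers.
- The arm moves only by the tool send_rows, never from a script. Its argument "plan" is a list of rows, each a list of 3 entries, a list of its own where there are three numbers: the shift along the tool's x, y, z each as a share of 15 cm, from -1 to 1, then the turn, a rotation vector about the tool's x, y, z each as a share of 0.12 rad, from -1 to 1, then the gripper's target within -1 to 1 (fully open at 1, half-way at 0, shut at -1). A call has 1 to 20 rows; each row shifts and turns the commanded pose from where the row before left it, along the tool's axes as they then stand; what a row does not reach is not made up. A row lasts 1/8 s, in which the tool goes at most 62.5 mm and 10.7 degrees, less where a joint would pass 70% of its speed; a pose out of reach is approached as far as the arm can. A call with a number of a shift or a turn outside -1 to 1 is refused whole. A call with a gripper value outside its range is refused whole. The fingers move at their own pace and stop on an object; the grip force is fixed at half the most. Time passes only in rows, so rows that do not move let the fingers close. It gives the time, the measured TCP pose, the force and the opening at its end, in the units of the state.
- ctrl.get_state(): the state, without advancing time (a new reading comes with each control period).
- ctrl.grab_frame(name): name is "side" or "top" or "wrist"; returns the picture (384x512x3 uint8, red, green, blue); there is no depth.
- ctrl.calibration(name): a dict with "vertical_fov" (degrees; the focal length in pixels is half the picture's height over the tangent of half this angle, whatever the lens; pixels are square), "cx", "cy" (the principal point, pixels), "distortion" ([k1, k2, p1, p2, k3] as OpenCV has them; the pictures are not rectified), "T" (4x4, takes a point from camera to world coordinates). Camera axes: x right, y up, looking along -z (the intrinsics and any distortion apply to the point x, -y, -z); pixel columns grow to the right and rows downward; lengths in mm; the calibration is good to about 2 mm. A picture is of the moment at which its call begins: read the wrist's pose just before it. calibration takes no time and is no camera call; for the wrist camera it gives the pose at the moment of the call.
- ctrl.close_job(): hands the job in, once; it reports no verdict.
The state is a dict: "time": time; "joints": joint angles; "joint_vel": joint speeds; "joint_efforts": joint torques, N m; "tcp_pos": TCP position; "orientation": TCP orientation; "wrist_force": force on the tool from outside, world axes, zero at the start; "moment": the same for the moment, N m; "opening": finger opening in mm.
Only numpy, scipy, OpenCV 4.12 (cv2) and the standard library are available. Lean on these libraries where they do the work, as an engineer would, in place of code of your own. Each camera call takes 0.05 s, during which the arm holds its last target.

TASK

The nut jar and the sweet jar stand on the worktop in front of the low wooden rack. With the fingertips, push each of them back along the worktop, steadily and upright, into the wide bay before it until it rests against the back board of the rack. Do not take hold of, lift or knock over anything, and leave the shaker in the middle bay and all the other things where they stand.

Things in the scene. Friction and masses are not known exactly. Their poses are not given: they have to be found in the camera images.
- rack: low brown wooden rack, fixed. Origin: on the worktop, mid front face of the back board; x points into the board (away from the robot, turned 0 to 16 degrees to the left), y along it to the left. Board 280 long, 12 thick, 45 mm high. Four dividers, 35 high, 8 thick, reach from x = 0 to -50 mm, centred at y = -136, -32, 32, 136 mm: two wide bays of 96 mm clear, a narrow one of 56 mm between, no floor
- bay_left (a point): point on the worktop in the wide bay at the left (+y): 35 mm in front of the back board, midway between the dividers; axes as the rack's. A jar that rests against the board has its centre about here (34 mm from the board)
- bay_right (a point): the same point in the wide bay at the right (-y)
- nut_jar: round clear jar of nuts with a black lid, 68 mm in diameter, 90 mm high, about 0.31 kg (0.7 to 1.4 times that), loose. Origin: centre of its underside, z up. It starts 55 to 71 mm short of home before one of the wide bays, up to 20 mm off its middle; left or right varies. It slides at 1 to 3 N when pushed below about 40 mm height
- sweet_jar: round clear jar of coloured sweets with a grey lid, 68 mm in diameter, 97 mm high, about 0.28 kg (0.7 to 1.4 times that), loose. Origin: centre of its underside, z up. It starts before the other wide bay in the same manner
- shaker: salt shaker, 44 mm in diameter, 90 mm high, standing loose in the narrow middle bay; origin at the centre of its underside. To be left alone
- tea_light: tea light in a thin metal cup, 38 mm in diameter, 15 mm high, loose on the worktop between the two jars; origin at the centre of its underside. To be left alone
- pasta_jar: squarish clear jar of pasta with a dark lid, 73 x 73 x 95 mm, to the right of the rack, by the big cupboard that hangs there over the worktop (from 0.29 m up, beyond x = 0.42 m and right of y = -0.07 m: keep the arm clear of it); origin at the centre of its underside. To be left alone
- glass_mill: pepper mill, 55 mm in diameter, 179 mm high, behind the rack; origin at the centre of its underside. To be left alone
Not all that is in view belongs to the job. Leave any pink look-alike of the nut_jar alone. What is shaped like the sweet_jar but blue is not meant.

How it is judged (in metres and radians):
At the end, for the whole second after the job is handed in: Both jars stand upright (0.08 rad) and at rest, one in each wide bay, against the back board (centre at most 4 mm short of the point 35 mm from the board, within 18 mm sideways of mid bay); shaker moved under 12 mm, tea light, pasta jar and mill under 20 mm (((x of nut_jar in the frame of bay_left between -0.004 and 0.006 m and y of nut_jar in the frame of bay_left between -0.018 and 0.018 m and angle between each of nut_jar, sweet_jar's own z axis and vertical below 0.08 rad and height (world z) of each of nut_jar, sweet_jar below 0.004 m and linear speed of each of nut_jar, sweet_jar below 0.02 m/s and x of sweet_jar in the frame of bay_right between -0.004 and 0.006 m and y of sweet_jar in the frame of bay_right between -0.018 and 0.018 m) or (x of nut_jar in the frame of bay_right between -0.004 and 0.006 m and y of nut_jar in the frame of bay_right between -0.018 and 0.018 m and angle between each of nut_jar, sweet_jar's own z axis and vertical below 0.08 rad and height (world z) of each of nut_jar, sweet_jar below 0.004 m and linear speed of each of nut_jar, sweet_jar below 0.02 m/s and x of sweet_jar in the frame of bay_left between -0.004 and 0.006 m and y of sweet_jar in the frame of bay_left between -0.018 and 0.018 m)) and distance of shaker from where it was at the start of the episode below 0.012 m and distance of each of tea_light, pasta_jar, glass_mill from where it was at the start of the episode below 0.02 m); the robot touches nothing.
It fails at once if a jar is taken between the fingers (grasp point within 22 mm of its axis, below 0.1 m) ((horizontal distance between the grasp point and nut_jar below 0.022 m and height (world z) of the grasp point below 0.1 m) or (horizontal distance between the grasp point and sweet_jar below 0.022 m and height (world z) of the grasp point below 0.1 m)).
It fails at once if a jar is lifted off the worktop (12 mm) (height (world z) of any of nut_jar, sweet_jar above 0.012 m).
It fails at once if a jar is tipped (0.35 rad) (angle between any of nut_jar, sweet_jar's own z axis and vertical above 0.35 rad).
It fails at once if a jar is shot along (faster than 0.6 m/s) instead of pushed steadily (linear speed of any of nut_jar, sweet_jar above 0.6 m/s).
It fails at once if another thing is disturbed (shaker moved 12 mm; tea light, pasta jar or mill 20 mm) (distance of shaker from where it was at the start of the episode above 0.012 m or distance of any of tea_light, pasta_jar, glass_mill from where it was at the start of the episode above 0.02 m).
It also fails if it takes over 48 s, if anything falls off the work surface, if the arm or the gripper's body presses on something with over 40 N, if the wrist force passes 120 N, or if a joint passes its speed limit or range.

## Working session

There is one attempt and no reset: what is moved stays moved. The work goes in short steps, Python scripts to look and compute and a tool call to move; the robot and the scene stay as the last step left them, time stands still between calls to the robot, and variables do not carry over. Pictures are saved under pics/ and viewed, and the job is handed in when it is done.

Besides the shell and the picture viewer there is one more tool, called after "Call:" as name(argument=value, ...) on one line, values as JSON. send_rows: Moves the arm, as the interface text tells. Its arguments: {"type":"object","properties":{"plan":{"type":"array"}},"required":["plan"]}

```bash
mkdir -p pics; python3 - <<'E'
from plant import ctrl
import cv2
print(ctrl.get_state())
for n in("side","top","wrist"):
    c=ctrl.calibration(n);print(n,c)
    f=ctrl.grab_frame(n);cv2.imwrite(f"pics/{n}0.png",f[:,:,::-1])
E
```

```text
{'time': 0.0, 'joints': array([-1.27799070e+00,  8.74668685e-02,  1.75126267e-01,  1.65977433e+00,
       -3.63377234e-05,  1.57080538e+00]), 'joint_vel': array([ 0.00110466, -0.00143265, -0.00082644, -0.00073594,  0.00022876,
       -0.00102349]), 'joint_efforts': array([ 1.38345025e-03, -5.20385349e+01,  4.64805722e+01,  1.62471912e-02,
       -5.96137693e-05, -9.22083871e-06]), 'tcp_pos': array([ 158.67819386, -526.38265288,  230.57528498]), 'orientation': array([ 8.02692457e-01, -5.96392811e-01, -5.40055041e-04, -3.78613409e-04]), 'wrist_force': array([0.17053301, 0.01470727, 0.49071965]), 'moment': array([0.05437688, 0.03309691, 0.00227152]), 'opening': 85.32923050347495}
side {'vertical_fov': 44.399812977998295, 'cx': 258.4905314008281, 'cy': 196.9459543043446, 'distortion': array([0.05618742, 0.        , 0.        , 0.        , 0.        ]), 'T': array([[-4.08502256e-01,  4.91899551e-01, -7.68869780e-01,
        -2.84535255e+02],
       [-9.12458722e-01, -1.98531936e-01,  3.57776679e-01,
         4.98470522e+02],
       [ 2.33449819e-02,  8.47714517e-01,  5.29938779e-01,
     
[... 456 characters left out ...]
+02],
       [ 4.38108736e-03,  2.16270269e-01,  9.76323705e-01,
         1.05733732e+03],
       [ 0.00000000e+00,  0.00000000e+00,  0.00000000e+00,
         1.00000000e+00]])}
wrist {'vertical_fov': 58.97818415824802, 'cx': 254.86923984262137, 'cy': 190.2755260148771, 'distortion': array([0.01893477, 0.        , 0.        , 0.        , 0.        ]), 'T': array([[ 2.88179746e-01,  9.08911397e-01,  3.01384317e-01,
         2.36147027e+02],
       [-9.57576135e-01,  2.73736799e-01,  9.00894597e-02,
        -5.03841288e+02],
       [-6.16641592e-04, -3.14560387e-01,  9.49237264e-01,
         3.72969288e+02],
       [ 0.00000000e+00,  0.00000000e+00,  0.00000000e+00,
         1.00000000e+00]])}
```

View pics/side0.png

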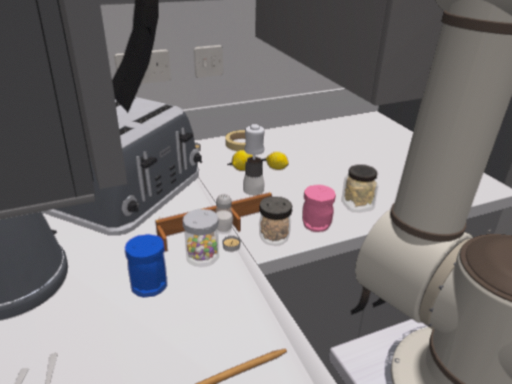

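View pics/top0.png

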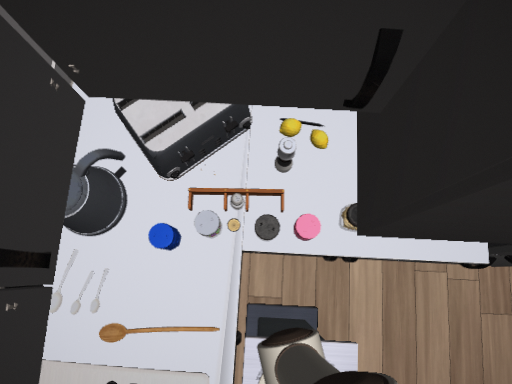

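View pics/wrist0.png

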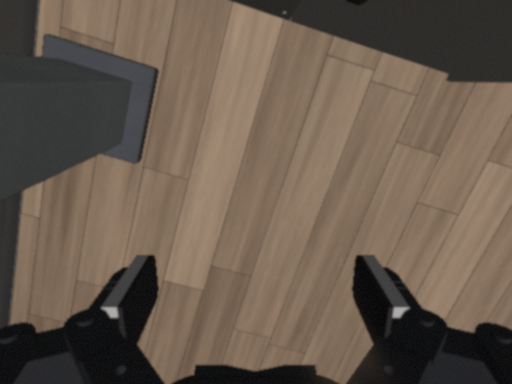

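```bash
cat > h.py <<'E'
import numpy as np,cv2
from plant import ctrl
def ray(c,uv):
    f=192/np.tan(np.radians(c["vertical_fov"]/2))
    K=np.array([[f,0,c["cx"]],[0,f,c["cy"]],[0,0,1]])
    p=cv2.undistortPoints(np.array(uv,float).reshape(-1,1,2),K,np.array(c["distortion"])).reshape(-1,2)
    d=np.c_[p[:,0],-p[:,1],-np.ones(len(p))]@c["T"][:3,:3].T
    return c["T"][:3,3],d
def plane(c,uv,z):
    o,d=ray(c,uv); return o+d*((z-o[2])/d[:,2])[:,None]
def proj(c,P):
    f=192/np.tan(np.radians(c["vertical_fov"]/2))
    K=np.array([[f,0,c["cx"]],[0,f,c["cy"]],[0,0,1]])
    P=np.atleast_2d(P); q=(P-c["T"][:3,3])@c["T"][:3,:3]; q=q*[1,-1,-1]
    return cv2.projectPoints(q.reshape(-1,1,3),np.zeros(3),np.zeros(3),K,np.array(c["distortion"]))[0].reshape(-1,2)
E
python3 - <<'E'
import cv2
t=cv2.imread('pics/top0.png')[170:260,130:370];cv2.imwrite('pics/top0c.png',cv2.resize(t,None,fx=3.3,fy=3.3,interpolation=2))
t=cv2.imread('pics/side0.png')[120:310,110:400];cv2.imwrite('pics/side0c.png',cv2.resize(t,None,fx=2.7,fy=2.7,interpolation=2))
E
```

```text
(no output)
```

View pics/top0c.png

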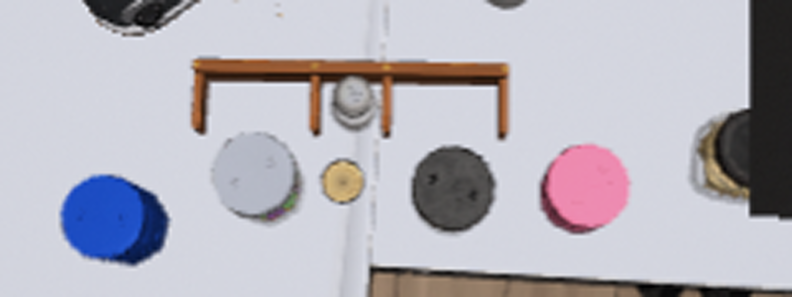

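View pics/side0c.png

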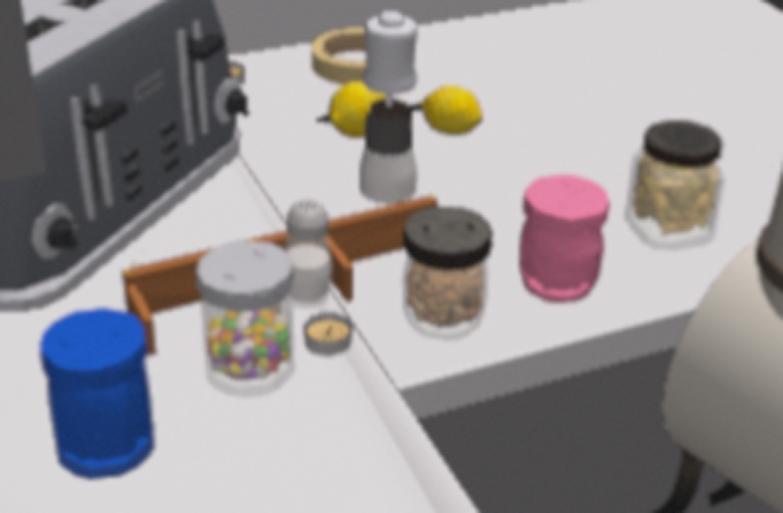

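The top view shows the grey-lidded jar of coloured sweets at (207,222) and the black-lidded nuts at (267,227). The pink jar at (307,227) and blue jar at (163,236) are the look-alikes. In the side view the nut jar (276,220) has visible nuts under a black lid, and the sweet jar (200,237) has coloured sweets under a grey lid. The pasta jar (361,187) is square, so it isn't meant. Both crops confirm these choices. Next I'll measure.

```bash
python3 - <<'E'
from h import *
T=cv2.imread('pics/top0.png');S=cv2.imread('pics/side0.png')
ct,cs=ctrl.calibration('top'),ctrl.calibration('side')
def ell(m,box,name):
    x0,y0,x1,y1=box; mm=np.zeros(m.shape,np.uint8); mm[y0:y1,x0:x1]=m[y0:y1,x0:x1]
    mm=cv2.morphologyEx(mm,cv2.MORPH_CLOSE,np.ones((5,5)))
    cn=max(cv2.findContours(mm,0,1)[0],key=cv2.contourArea)
    e=cv2.fitEllipse(cv2.convexHull(cn)); print(name,np.round(e[0],1),np.round(e[1],1)); return e[0]
def gray(I,lo,hi,sat):
    h=cv2.cvtColor(I,cv2.COLOR_BGR2HSV); return ((h[...,2]>=lo)&(h[...,2]<=hi)&(h[...,1]<=sat)).astype(np.uint8)*255
for n,v in dict(black=(T,267,227),greyl=(T,207,222),bg=(T,235,240),blackS=(S,276,207),greyS=(S,200,221)).items():print(n,v[0][v[2],v[1]])
nt=ell(gray(T,0,120,90),(250,210,284,243),'nutT')
st=ell(gray(T,100,192,60),(192,208,222,240),'sweetT')
ns=ell(gray(S,0,85,140),(257,196,295,217),'nutS')
ss=ell(gray(S,90,182,40),(180,208,220,232),'sweetS')
def tri(a,b):
    o1,d1=ray(ct,a);o2,d2=ray(cs,b);d1=d1[0]/np.linalg.norm(d1);d2=d2[0]/np.linalg.norm(d2)
    A=np.c_[d1,-d2];s=np.linalg.lstsq(A,o2-o1,rcond=None)[0];p=o1+s[0]*d1;q=o2+s[1]*d2
    print((p+q)/2,'gap',np.linalg.norm(p-q))
tri(nt,ns);tri(st,ss)
print(plane(ct,nt,90),plane(ct,st,97))
h=cv2.cvtColor(T,cv2.COLOR_BGR2HSV)
m=((h[...,0]<15)&(h[...,1]>140)).astype(np.uint8)*255; m[:180]=0;m[216:]=0;m[:,:180]=0;m[:,292:]=0
cv2.imwrite('pics/rm.png',cv2.resize(np.hstack([m[180:220,180:300]]),None,fx=6,fy=6,interpolation=0))
# upper (far) edge of board columns
xs=np.arange(193,282); up=np.array([np.where(m[:,x])[0].min() for x in xs])
W=plane(ct,np.c_[xs,up-0.5],45); k=np.polyfit(W[:,1],W[:,0],1);print('back top edge x=',k,'ang',np.degrees(np.arctan(-k[0])), np.std(W[:,0]-np.polyval(k,W[:,1])))
print('tealight',plane(ct,[(234,225)],15),'shaker',plane(ct,[(236.5,199.5)],90))
print('counter edge',plane(ct,[(243,251),(350,257),(235,335)],0))
E
```

```text
black [66 67 68]
greyl [197 184 181]
bg [199 192 190]
blackS [90 94 99]
greyS [192 187 188]
nutT [266.7 226.8] [24.5 25.7]
sweetT [208.  223.6] [25.2 29.7]
nutS [274.7 210.1] [16.2 33.1]
sweetS [203.3 221.4] [33.1 43.1]
[454.30158591 115.31681877  73.23384692] gap 1.1242787643942769
[451.26745506 274.9806624   88.56346362] gap 0.5868495502798324
[[451.9939609  115.14075326  90.        ]] [[450.376322   274.01541598  97.        ]]
back top edge x= [-4.37324274e-02  5.73041564e+02] ang 2.5040879541856707 1.396307321319194
tealight [[460.72202943 209.60960694  15.        ]] shaker [[522.46669456 202.44724685  90.        ]]
counter edge [[ 387.91690204  178.83158217    0.        ]
 [ 388.53749393 -134.99268511    0.        ]
 [ 153.22546421  185.46148828    0.        ]]
```

View pics/rm.png

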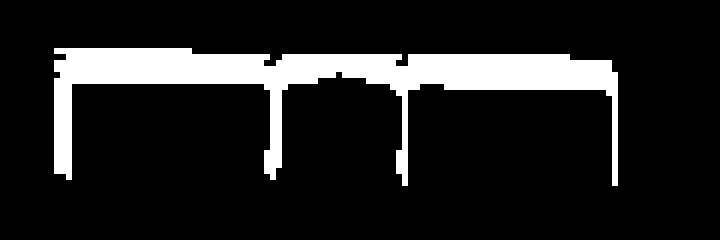

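Call:
send_rows(plan=[[[0,0,0],[0,0,1],0],[[0,0,0],[0,0,1],0],[[0,0,0],[0,0,0.1],0],[[-0.25,-0.085,0],[0,0,0],0],[[-0.25,-0.085,0],[0,0,0],0],[[-0.25,-0.085,0],[0,0,0],0],[[-0.25,-0.085,0],[0,0,0],0],[[-0.25,-0.085,0],[0,0,0],0],[[-0.25,-0.085,0],[0,0,0],0],[[-0.25,-0.085,0],[0,0,0],0],[[-0.25,-0.085,0],[0,0,0],0],[[-0.25,-0.085,0],[0,0,0],0],[[-0.25,-0.085,0],[0,0,0],0],[[-0.25,-0.085,0],[0,0,0],0],[[-0.25,-0.085,0],[0,0,0],0],[[-0.25,-0.085,0],[0,0,0],0],[[-0.25,-0.085,0],[0,0,0],0],[[-0.25,-0.085,0],[0,0,0],0],[[-0.25,-0.085,0],[0,0,0],0],[[-0.25,-0.085,0],[0,0,0],0]])

```text
time: 2.65
tcp_pos: [353.3, 52.5, 233.1]
orientation: [0.744, -0.667, -0.02, -0.017]
wrist_force: [0.5, 0.7, 0.1]
opening: 42.6
```

Call:
send_rows(plan=[[[-0.2,0,0],[0,0,0],0],[[-0.15,0,0],[0,0,0],0],[[0,0,0],[0.9,0,0],0],[[0,0,0],[0.9,0,0],0],[[0,0,0],[0.9,0,0],0],[[0,0,0],[0,0,0],0],[[0,0,0],[0,0,0],0]])

```text
time: 3.52
tcp_pos: [351.5, 65.6, 236.4]
orientation: [0.742, -0.65, 0.075, -0.147]
wrist_force: [0.7, -0.2, -0.3]
opening: 42.5
```

```bash
python3 - <<'E'
from h import *
from scipy.spatial.transform import Rotation as R
s=ctrl.get_state();print(s['tcp_pos'],s['opening'],s['joints'].round(2));print(R.from_quat(s['orientation']).as_matrix().round(3))
c=ctrl.calibration('wrist');np.save('cw1.npy',c,allow_pickle=True);print(c['T'].round(3))
f=ctrl.grab_frame('wrist');cv2.imwrite('pics/w1.png',f[:,:,::-1])
E
```

```text
[351.51542765  65.62393735 236.3749246 ] 42.5428967478857 [ 0.12 -0.71 -0.46  1.5   0.08  3.14]
[[ 0.144 -0.942  0.302]
 [-0.986 -0.113  0.12 ]
 [-0.079 -0.316 -0.946]]
[[ 1.44000e-01  9.90000e-01  9.00000e-03  3.84561e+02]
 [-9.86000e-01  1.44000e-01 -7.80000e-02  5.70540e+01]
 [-7.80000e-02  2.00000e-03  9.97000e-01  3.96412e+02]
 [ 0.00000e+00  0.00000e+00  0.00000e+00  1.00000e+00]]
```

View pics/w1.png

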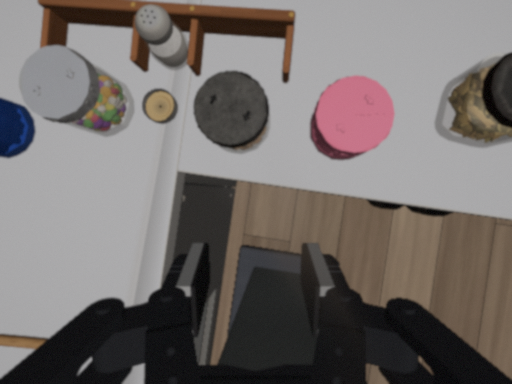

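The wrist's last joint reached its limit (3.14), so I'll use the equivalent half-turned grip. This wrist view shows the sweet jar lid (55,84), nut jar lid (231,108), rack along the top, tea light (159,106) and shaker (160,35). I'll measure from it.

```bash
python3 - <<'E'
from h import *
c=np.load('cw1.npy',allow_pickle=True).item();ct,cs=ctrl.calibration('top'),ctrl.calibration('side')
I=cv2.imread('pics/w1.png');h=cv2.cvtColor(I,cv2.COLOR_BGR2HSV)
m=((h[...,0]<16)&(h[...,1]>130)&(h[...,2]>40)).astype(np.uint8)*255;m[85:]=0;m[:,300:]=0
cv2.imwrite('pics/w1m.png',cv2.resize(np.vstack([I[:150,:310],cv2.cvtColor(m[:90,:310],8)]),None,fx=2.5,fy=2.5,interpolation=2))
def ell(m,box,name):
    x0,y0,x1,y1=box; mm=np.zeros(m.shape,np.uint8); mm[y0:y1,x0:x1]=m[y0:y1,x0:x1]
    mm=cv2.morphologyEx(mm,cv2.MORPH_OPEN,np.ones((3,3)))
    cn=max(cv2.findContours(mm,0,1)[0],key=cv2.contourArea)
    e=cv2.fitEllipse(cv2.convexHull(cn)); print(name,np.round(e[0],1),np.round(e[1],1)); return e[0]
nw=ell(((h[...,2]<110)*255).astype(np.uint8),(185,60,285,148),'nut')
def tri(cA,a,cB,b):
    o1,d1=ray(cA,a);o2,d2=ray(cB,b);d1=d1[0]/np.linalg.norm(d1);d2=d2[0]/np.linalg.norm(d2)
    s=np.linalg.lstsq(np.c_[d1,-d2],o2-o1,rcond=None)[0];p=o1+s[0]*d1;q=o2+s[1]*d2
    print('tri',((p+q)/2).round(1),'gap',np.linalg.norm(p-q).round(1))
tri(c,nw,ct,(267,227));tri(c,(55,84),ct,(207.1,222.9));
print(plane(c,[nw],90),plane(c,[(55,84)],97),plane(c,[(159,106)],15))
print('lid bottom test nut radius')
E
```

```text
nut [231.6 109.8] [74.2 79.6]
tri [452.7 114.1  81.9] gap 0.4
tri [451.9 276.5  97.9] gap 0.1
[[451.16111767 112.56964224  90.        ]] [[452.03032812 277.10254431  97.        ]] [[461.08351694 210.24777548  15.        ]]
lid bottom test nut radius
```

View pics/w1m.png

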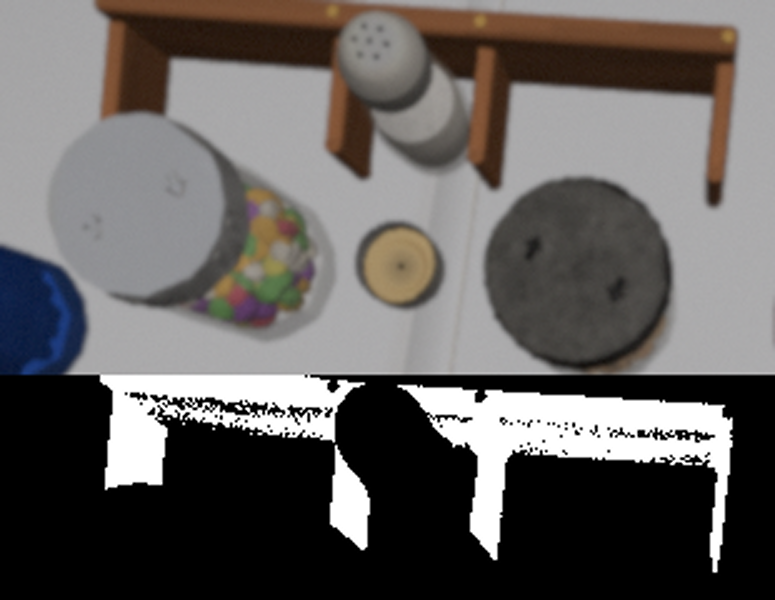

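```bash
python3 - <<'E'
from h import *
c=np.load('cw1.npy',allow_pickle=True).item()
q=lambda l,z:print(z,plane(c,np.array(l)/2.5-0.3,z).round(1).tolist())
q([(95,2),(737,27),(97,10),(735,52)],45)
# board front bottom at z0
q([(168,57),(330,68),(508,77),(712,95)],0)
# divider tops front corners z35 : L-mid, R-mid, right
q([(328,148),(343,150),(470,157),(486,162),(709,180),(724,182)],35)
q([(365,178),(497,187)],0)
h=cv2.cvtColor(cv2.imread('pics/w1.png'),cv2.COLOR_BGR2HSV)
m=((h[...,0]<16)&(h[...,1]>130)&(h[...,2]>40))
xs=np.r_[45:130,205:285]
lo=np.array([np.where(m[:60,x])[0] for x in xs],dtype=object)
# back top edge
up=np.array([l.min() for l in lo]);k=up>0
W=plane(c,np.c_[xs,up-.5][k],45);p=np.polyfit(W[:,1],W[:,0],1);print('back',p,np.std(W[:,0]-np.polyval(p,W[:,1])))
# bottom front edge away from dividers
xs=np.r_[72:130,207:282];b=np.array([np.where(m[:45,x])[0].max() for x in xs])
W=plane(c,np.c_[xs,b+.5],0);p=np.polyfit(W[:,1],W[:,0],1);print('frontbottom',p,np.std(W[:,0]-np.polyval(p,W[:,1])))
E
```

```text
45 [[550.2, 346.8, 45.0], [569.5, 70.8, 45.0], [546.9, 345.4, 45.0], [559.4, 70.1, 45.0]]
0 [[549.4, 343.7, 0.0], [553.4, 262.8, 0.0], [558.9, 176.2, 0.0], [561.1, 79.4, 0.0]]
35 [[504.0, 240.7, 35.0], [503.9, 233.9, 35.0], [507.6, 177.4, 35.0], [506.3, 170.1, 35.0], [509.9, 73.5, 35.0], [509.8, 67.1, 35.0]]
0 [[503.5, 238.4, 0.0], [507.0, 174.1, 0.0]]
back [-4.1933878e-02  5.7115749e+02] 0.3114999676190635
frontbottom [-3.18688765e-02  5.65189292e+02] 1.2845468954394004
```

Call:
send_rows(plan=[[[0,0,0],[-0.9,0,0],0],[[0,0,0],[-0.9,0,0],0],[[0,0,0],[-0.9,0,0],0],[[0,0,0],[0,0,-1],0],[[0,0,0],[0,0,-1],0],[[0,0,0],[0,0,-1],0],[[0,0,0],[0,0,-1],0],[[0,0,0],[0,0,-1],0],[[0,0,0],[0,0,-1],0],[[0,0,0],[0,0,-1],0],[[0,0,0],[0,0,-1],0],[[0,0,0],[0,0,-1],0],[[0,0,0],[0,0,-1],0],[[0,0,0],[0,0,-1],0],[[0,0,0],[0,0,-1],0],[[0,0,0],[0,0,-1],0],[[0,0,0],[0,0,-1],0],[[0,0,0],[0,0,-1],0]])

```text
time: 5.82
tcp_pos: [352.2, 65.8, 235.5]
orientation: [0.981, 0.188, -0.0, -0.04]
wrist_force: [0.4, -0.7, -0.2]
opening: 42.9
```

Call:
send_rows(plan=[[[0,0,0],[0,0,-1],0],[[0,0,0],[0,0,-1],0],[[0,0,0],[0,0,-1],0],[[0,0,0],[0,0,-1],0],[[0,0,0],[0,0,-1],0],[[0,0,0],[0,0,-1],0],[[0,0,0],[0,0,-1],0],[[0,0,0],[0,0,-1],0],[[0,0,0],[0,0,-1],0],[[0,0,0],[0,0,0],0],[[0,0,0],[0,0,0],0]])

```text
time: 7.2
tcp_pos: [351.9, 65.7, 235.8]
orientation: [0.747, 0.663, 0.021, -0.034]
wrist_force: [0.2, 0.6, -0.3]
opening: 42.7
```

```bash
cat > st.py <<'E'
from h import *
from scipy.spatial.transform import Rotation as R
import sys
s=ctrl.get_state();A=R.from_quat(s['orientation']).as_matrix()
print(s['time'],s['tcp_pos'].round(1),s['opening'].round(1),s['joints'].round(2),s['wrist_force'].round(1));print(A.round(3))
if len(sys.argv)>=2:
    a=np.array(eval(sys.argv[1])); tilt=eval(sys.argv[2])
    f=np.array([np.cos(.042),np.sin(.042),0]); z=np.array([0,0,-1])*np.cos(tilt)+f*np.sin(tilt)
    x=np.cross(f,[0,0,-1.]);y=np.cross(z,x)  # forward=+y
    D=np.c_[x,y,z]
    print('turn shares',(R.from_matrix(A.T@D).as_rotvec()/.12).round(2),'shift then',(D.T@(a-s['tcp_pos'])/150).round(3),'det',np.linalg.det(D).round(2))
E
python3 st.py "[365,112,150]" 0.3
```

```text
Traceback (most recent call last):
  File "st.py", line 5, in <module>
    print(s['time'],s['tcp_pos'].round(1),s['opening'].round(1),s['joints'].round(2),s['wrist_force'].round(1));print(A.round(3))
                                          ^^^^^^^^^^^^^^^^^^
AttributeError: 'float' object has no attribute 'round'
```

```bash
sed -i "s/s\['opening'\].round(1)/s['opening']/" st.py; python3 st.py "[365,112,150]" 0.3
```

```text
7.2 [351.9  65.7 235.8] 42.67470667608972 [ 0.12 -0.36 -0.22  1.72  0.08  0.24] [ 0.2  0.6 -0.3]
[[ 0.119  0.993 -0.014]
 [ 0.99  -0.117  0.078]
 [ 0.076 -0.023 -0.997]]
turn shares [-2.63 -0.44 -1.42] shift then [ 0.304 -0.073  0.576] det 1.0
```

Call:
send_rows(plan=[[[0,0,0],[-0.88,-0.15,-0.47],0],[[0,0,0],[-0.88,-0.15,-0.47],0],[[0,0,0],[-0.88,-0.15,-0.47],0],[[0.1,-0.02,0.15],[0,0,0],0],[[0.1,-0.02,0.15],[0,0,0],0],[[0.1,-0.02,0.15],[0,0,0],0],[[0,0,0.12],[0,0,0],0],[[0,0,0],[0,0,0],0],[[0,0,0],[0,0,0],0]])

```text
time: 8.32
tcp_pos: [366.8, 110.9, 152.6]
orientation: [0.684, 0.713, 0.109, 0.105]
wrist_force: [-0.3, -0.1, 0.5]
opening: 42.5
```

```bash
python3 st.py "[370,110,24]" 0.3;python3 - <<'E'
from h import *
c=ctrl.calibration('wrist');np.save('cw2.npy',c,allow_pickle=True);print(c['T'].round(3))
f=ctrl.grab_frame('wrist');cv2.imwrite('pics/w2.png',f[:,:,::-1])
E
```

```text
8.325 [366.8 110.9 152.6] 42.54520441202024 [ 0.36 -0.65 -0.59  1.35 -0.1   0.31] [-0.3 -0.1  0.5]
[[-0.041  0.954  0.298]
 [ 0.999  0.04   0.012]
 [-0.001  0.298 -0.954]]
turn shares [ 0.03  0.01 -0.  ] shift then [-0.007 -0.233  0.825] det 1.0
[[-4.10000e-02 -8.12000e-01 -5.82000e-01  2.47606e+02]
 [ 9.99000e-01 -3.40000e-02 -2.30000e-02  1.05457e+02]
 [-1.00000e-03 -5.83000e-01  8.13000e-01  2.64337e+02]
 [ 0.00000e+00  0.00000e+00  0.00000e+00  1.00000e+00]]
```

View pics/w2.png

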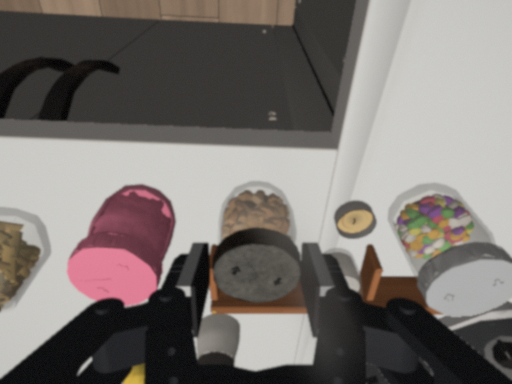

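Call:
send_rows(plan=[[[0,-0.05,0.15],[0,0,0],0],[[0,-0.05,0.2],[0,0,0],0],[[-0.007,-0.05,0.2],[0,0,0],0],[[0,-0.05,0.2],[0,0,0],0],[[0,-0.033,0.075],[0,0,0],0],[[0,0,0],[0,0,0],0],[[0,0,0],[0,0,0],0]])

```text
time: 9.25
tcp_pos: [370.9, 110.5, 24.8]
orientation: [0.684, 0.714, 0.109, 0.105]
wrist_force: [-0.2, -0.3, 0.4]
opening: 42.8
```

```bash
python3 st.py "[415,111.5,24]" 0.3;python3 - <<'E'
from h import *
for n in('wrist','side'):
    f=ctrl.grab_frame(n);cv2.imwrite(f'pics/{n}3.png',f[:,:,::-1])
E
```

```text
9.25 [370.9 110.5  24.8] 42.801962452456806 [ 0.36 -0.65 -0.83  1.09 -0.09  0.3 ] [-0.2 -0.3  0.4]
[[-0.042  0.953  0.3  ]
 [ 0.999  0.04   0.012]
 [-0.     0.3   -0.954]]
turn shares [0.04 0.   0.  ] shift then [-0.006  0.279  0.092] det 1.0
```

View pics/wrist3.png

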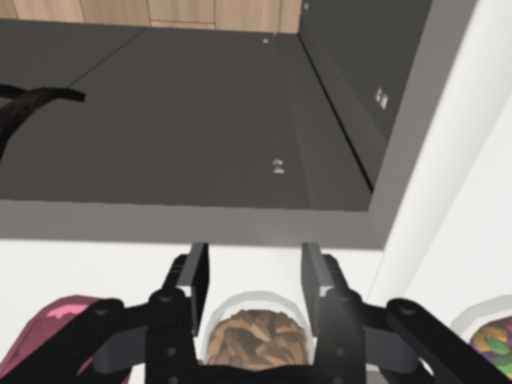

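View pics/side3.png

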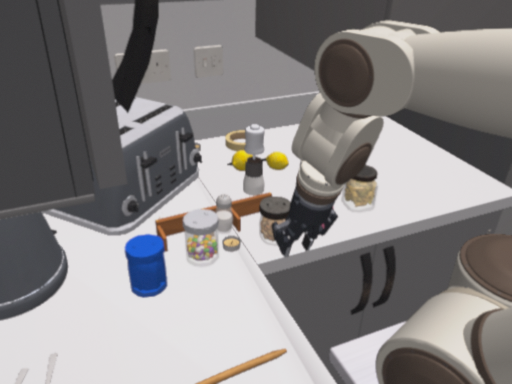

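Call:
send_rows(plan=[[[0,0.06,0.019],[0,0,0],0],[[0,0.06,0.019],[0,0,0],0],[[0,0.06,0.019],[0,0,0],0],[[0,0.05,0.016],[0,0,0],0],[[0,0.03,0.009],[0,0,0],0],[[0,0.03,0.009],[0,0,0],0],[[0,0.03,0.009],[0,0,0],0]])

```text
time: 10.22
tcp_pos: [420.5, 112.4, 23.2]
orientation: [0.684, 0.714, 0.108, 0.104]
wrist_force: [-1.2, 0.1, 0.4]
opening: 42.4
```

Call:
send_rows(plan=[[[0,0.03,0.009],[0,0,0],0],[[0,0.03,0.009],[0,0,0],0],[[0,0.03,0.009],[0,0,0],0],[[0,0.03,0.009],[0,0,0],0],[[0,0.03,0.009],[0,0,0],0],[[0,0.03,0.009],[0,0,0],0],[[0,0.03,0.009],[0,0,0],0],[[0,0.03,0.009],[0,0,0],0],[[0,0.03,0.009],[0,0,0],0],[[0,0.03,0.009],[0,0,0],0]])

```text
time: 11.48
tcp_pos: [467.6, 114.4, 23.8]
orientation: [0.684, 0.714, 0.108, 0.105]
wrist_force: [-1.6, -0.0, -0.6]
opening: 42.2
```

```bash
python3 st.py "[485,115,24]" 0.3;python3 - <<'E'
from h import *
for n in('top','side'):
    f=ctrl.grab_frame(n);cv2.imwrite(f'pics/{n}4.png',f[:,:,::-1])
a=cv2.imread('pics/top4.png')[160:260,150:330];b=cv2.imread('pics/side4.png')[170:270,150:330]
cv2.imwrite('pics/c4.png',cv2.resize(np.hstack([a,b]),None,fx=2.2,fy=2.2,interpolation=2))
E
```

```text
11.475 [467.6 114.4  23.8] 42.23236470882227 [ 0.28 -0.36 -0.66  0.98 -0.07  0.23] [-1.6 -0.  -0.6]
[[-0.043  0.954  0.298]
 [ 0.999  0.041  0.012]
 [-0.001  0.298 -0.955]]
turn shares [0.02 0.01 0.01] shift then [-0.001  0.111  0.033] det 1.0
```

View pics/c4.png

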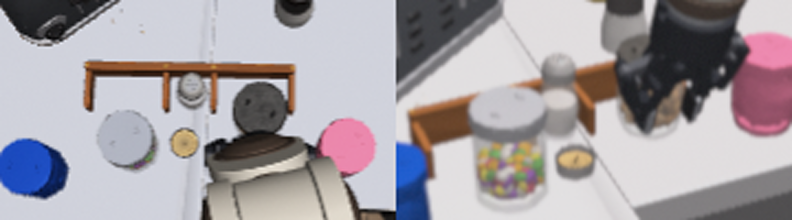

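Call:
send_rows(plan=[[[0,0.025,0.008],[0,0,0],0],[[0,0.025,0.008],[0,0,0],0],[[0,0.025,0.008],[0,0,0],0],[[0,0,0],[0,0,0],0]])

```text
time: 12.08
tcp_pos: [479.4, 114.9, 23.7]
orientation: [0.684, 0.714, 0.109, 0.105]
wrist_force: [-0.2, -0.1, 0.1]
opening: 42.9
```

Call:
send_rows(plan=[[[0,0.015,0.005],[0,0,0],0],[[0,0.015,0.005],[0,0,0],0],[[0,0,0],[0,0,0],0]])

```text
time: 12.45
tcp_pos: [484.0, 115.1, 23.6]
orientation: [0.684, 0.714, 0.109, 0.105]
wrist_force: [-0.7, -0.2, -0.1]
opening: 42.6
```

Call:
send_rows(plan=[[[0,0.015,0.005],[0,0,0],0],[[0,0.015,0.005],[0,0,0],0]])

```text
time: 12.7
tcp_pos: [488.7, 115.3, 23.6]
orientation: [0.684, 0.714, 0.109, 0.105]
wrist_force: [-2.1, -0.7, 0.3]
opening: 42.6
```

Call:
send_rows(plan=[[[0,0.01,0.003],[0,0,0],0],[[0,0.01,0.003],[0,0,0],0]])

```text
time: 12.95
tcp_pos: [490.9, 115.4, 23.1]
orientation: [0.684, 0.714, 0.108, 0.104]
wrist_force: [-13.6, -0.4, 6.3]
opening: 42.9
```

Call:
send_rows(plan=[[[0,-0.03,-0.009],[0,0,0],0],[[0,-0.06,-0.019],[0,0,0],0],[[0,-0.13,-0.04],[0,0,0],0],[[0,-0.15,-0.047],[0,0,0],0],[[0,-0.15,-0.047],[0,0,0],0],[[0,-0.15,-0.047],[0,0,0],0],[[0,0.05,-0.16],[0,0,0],0],[[0,0.08,-0.25],[0,0,0],0],[[0,0.08,-0.25],[0,0,0],0],[[0,0.05,-0.16],[0,0,0],0],[[0,0,0],[0,0,0],0],[[0,0,0],[0,0,0],0]])

```text
time: 14.45
tcp_pos: [386.7, 111.0, 151.6]
orientation: [0.684, 0.714, 0.108, 0.104]
wrist_force: [0.3, -0.2, -0.9]
opening: 42.8
```

```bash
python3 st.py "[378,274,150]" 0.3;python3 - <<'E'
from h import *
c=ctrl.calibration('wrist');np.save('cw5.npy',c,allow_pickle=True)
for n in('top','side','wrist'):
    f=ctrl.grab_frame(n);cv2.imwrite(f'pics/{n}5.png',f[:,:,::-1])
a=cv2.imread('pics/top5.png')[160:260,150:330];b=cv2.imread('pics/side5.png')[170:270,150:330]
cv2.imwrite('pics/c5.png',cv2.resize(np.hstack([a,b]),None,fx=2.2,fy=2.2,interpolation=2))
E
```

```text
14.45 [386.7 111.  151.6] 42.811994400209635 [ 0.34 -0.6  -0.56  1.32 -0.09  0.29] [ 0.3 -0.2 -0.9]
[[-0.043  0.954  0.297]
 [ 0.999  0.041  0.012]
 [-0.001  0.297 -0.955]]
turn shares [0.01 0.01 0.01] shift then [ 1.088 -0.015  0.006] det 1.0
```

View pics/c5.png

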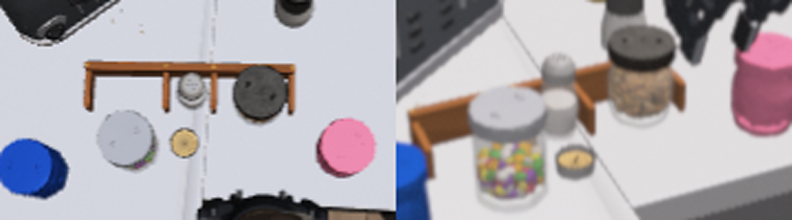

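View pics/wrist5.png

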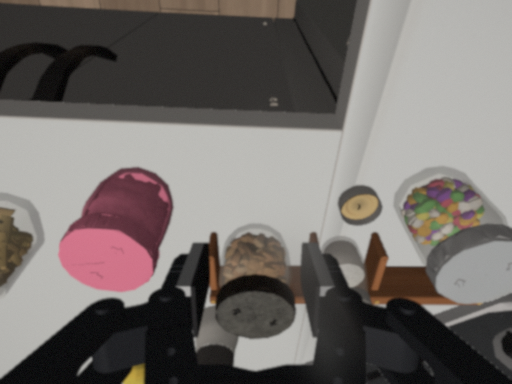

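```bash
cat > lid.py <<'E'
from h import *
import sys
ct=ctrl.calibration('top')
I=cv2.imread(sys.argv[1]);h=cv2.cvtColor(I,cv2.COLOR_BGR2HSV)
x0,y0,x1,y1=250,186,282,220
m=np.zeros(h.shape[:2],np.uint8);m[y0:y1,x0:x1]=((h[...,2]<100)&(h[...,1]<70))[y0:y1,x0:x1]*255
m=cv2.morphologyEx(m,cv2.MORPH_OPEN,np.ones((5,5)))
cn=max(cv2.findContours(m,0,1)[0],key=cv2.contourArea);e=cv2.fitEllipse(cv2.convexHull(cn));print(e)
P=plane(ct,[e[0]],90)[0];o=np.array([550.5,205.8]);d=P[:2]-o;f=np.array([np.cos(.042),np.sin(.042)])
print(P,'rack x',d@f,'y',d@[-f[1],f[0]])
E
python3 lid.py pics/top5.png
```

```text
((268.061767578125, 201.430419921875), (23.747060775756836, 25.465158462524414), 94.52095031738281)
[522.27892873 115.29342476  90.        ] rack x -31.99634263006602 y -89.24182362492235
```

Call:
send_rows(plan=[[[0.15,0,0],[0,0,0],0],[[0.25,-0.005,0],[0,0,0],0],[[0.25,-0.005,0],[0,0,0],0],[[0.25,-0.005,0],[0,0,0],0],[[0.19,0,0],[0,0,0],0],[[0,0,0],[0,0,0],0],[[0,0,0],[0,0,0],0]])

```text
time: 15.48
tcp_pos: [377.7, 273.8, 151.1]
orientation: [0.684, 0.714, 0.108, 0.105]
wrist_force: [-0.2, -1.1, -0.7]
opening: 42.4
```

```bash
python3 st.py "[378,274,24]" 0.3;python3 - <<'E'
from h import *
c=ctrl.calibration('wrist');np.save('cw6.npy',c,allow_pickle=True)
for n in('wrist',):
    f=ctrl.grab_frame(n);cv2.imwrite(f'pics/{n}6.png',f[:,:,::-1])
ct=ctrl.calibration('top');print('blue',plane(ct,[(161.5,235)],97))
E
```

```text
15.475 [377.7 273.8 151.1] 42.44569758081292 [ 0.75 -0.38 -0.42  1.29 -0.19  0.68] [-0.2 -1.1 -0.7]
[[-0.043  0.954  0.297]
 [ 0.999  0.041  0.011]
 [-0.002  0.297 -0.955]]
turn shares [0.01 0.01 0.01] shift then [ 0.001 -0.249  0.81 ] det 1.0
blue [[411.89747519 396.32941773  97.        ]]
```

View pics/wrist6.png

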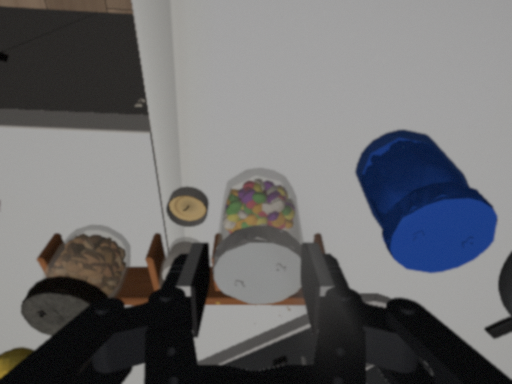

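Call:
send_rows(plan=[[[0.01,-0.05,0.15],[0,0,0],0],[[0.01,-0.05,0.2],[0,0,0],0],[[0.01,-0.055,0.2],[0,0,0],0],[[0,-0.055,0.18],[0,0,0],0],[[0,-0.04,0.08],[0,0,0],0],[[0,0,0],[0,0,0],0],[[0,0,0],[0,0,0],0]])

```text
time: 16.4
tcp_pos: [378.9, 279.1, 25.9]
orientation: [0.684, 0.714, 0.109, 0.105]
wrist_force: [-1.0, -0.3, 0.4]
opening: 42.6
```

```bash
python3 st.py "[415,278,24]" 0.3;python3 - <<'E'
from h import *
c=np.load('cw6.npy',allow_pickle=True).item();print(plane(c,[(258.5,264)],97))
for n in('side',):
    f=ctrl.grab_frame(n);cv2.imwrite(f'pics/{n}7.png',f[:,:,::-1])
E
```

```text
16.4 [378.9 279.1  25.9] 42.59677561889607 [ 0.75 -0.33 -0.63  1.04 -0.2   0.69] [-1.  -0.3  0.4]
[[-0.042  0.953  0.299]
 [ 0.999  0.04   0.013]
 [ 0.     0.299 -0.954]]
turn shares [ 0.03 -0.    0.  ] shift then [-0.017  0.226  0.083] det 1.0
[[441.38358111 278.26894338  97.        ]]
```

View pics/side7.png

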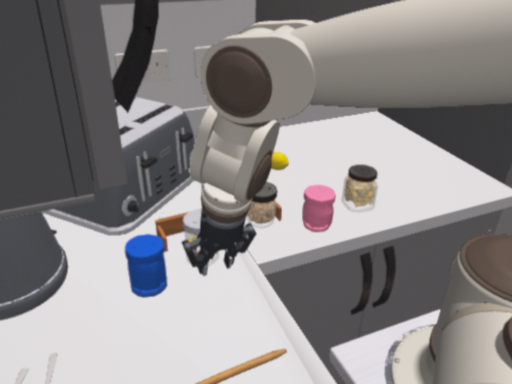

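Call:
send_rows(plan=[[[0,0.05,0.016],[0,0,0],0],[[0,0.05,0.016],[0,0,0],0],[[0,0.03,0.01],[0,0,0],0],[[0,0.03,0.01],[0,0,0],0],[[0,0.03,0.01],[0,0,0],0],[[0,0.03,0.01],[0,0,0],0],[[0,0.03,0.01],[0,0,0],0],[[0,0.03,0.01],[0,0,0],0],[[0,0.03,0.01],[0,0,0],0]])

```text
time: 17.58
tcp_pos: [427.2, 280.8, 23.7]
orientation: [0.684, 0.714, 0.108, 0.104]
wrist_force: [-3.8, -0.4, 2.1]
opening: 42.7
```

Call:
send_rows(plan=[[[0,0.03,0.01],[0,0,0],0],[[0,0.03,0.01],[0,0,0],0],[[0,0.03,0.01],[0,0,0],0],[[0,0.03,0.01],[0,0,0],0],[[0,0.03,0.01],[0,0,0],0]])

```text
time: 18.2
tcp_pos: [451.2, 281.9, 23.4]
orientation: [0.684, 0.714, 0.109, 0.105]
wrist_force: [-4.8, 0.2, 3.6]
opening: 43.0
```

```bash
python3 st.py "[484,282,24]" 0.3;python3 - <<'E'
from h import *
for n in('top','side'):
    f=ctrl.grab_frame(n);cv2.imwrite(f'pics/{n}8.png',f[:,:,::-1])
a=cv2.imread('pics/top8.png')[160:260,150:330];b=cv2.imread('pics/side8.png')[170:270,150:330]
cv2.imwrite('pics/c8.png',cv2.resize(np.hstack([a,b]),None,fx=2.2,fy=2.2,interpolation=2))
E
```

```text
18.2 [451.2 281.9  23.4] 42.95770864484695 [ 0.65 -0.18 -0.52  0.98 -0.17  0.59] [-4.8  0.2  3.6]
[[-0.043  0.954  0.298]
 [ 0.999  0.041  0.012]
 [-0.001  0.298 -0.955]]
turn shares [0.02 0.01 0.01] shift then [-0.008  0.21   0.061] det 1.0
```

View pics/c8.png

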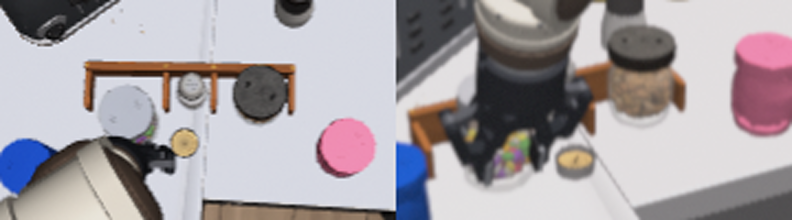

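Call:
send_rows(plan=[[[0,0.03,0.01],[0,0,0],0],[[0,0.03,0.01],[0,0,0],0],[[0,0.03,0.01],[0,0,0],0],[[0,0.025,0.008],[0,0,0],0],[[0,0.025,0.008],[0,0,0],0]])

```text
time: 18.92
tcp_pos: [473.2, 282.8, 23.0]
orientation: [0.684, 0.714, 0.108, 0.105]
wrist_force: [-6.0, -0.3, 4.2]
opening: 42.8
```

Call:
send_rows(plan=[[[0,0.015,0.005],[0,0,0],0],[[0,0.015,0.005],[0,0,0],0]])

```text
time: 19.18
tcp_pos: [477.8, 283.0, 23.0]
orientation: [0.684, 0.714, 0.108, 0.105]
wrist_force: [-5.1, -0.1, 4.5]
opening: 42.5
```

Call:
send_rows(plan=[[[0,0.01,0.003],[0,0,0],0],[[0,0.01,0.003],[0,0,0],0]])

```text
time: 19.42
tcp_pos: [480.8, 283.1, 23.0]
orientation: [0.684, 0.714, 0.108, 0.105]
wrist_force: [-8.3, -0.5, 5.0]
opening: 42.6
```

Call:
send_rows(plan=[[[0,0.01,0.003],[0,0,0],0],[[0,0.01,0.003],[0,0,0],0]])

```text
time: 19.68
tcp_pos: [481.8, 283.1, 22.4]
orientation: [0.684, 0.714, 0.107, 0.103]
wrist_force: [-27.1, -2.0, 17.3]
opening: 42.7
```

Firm contact with the board (27 N). I'll back off, then check.

Call:
send_rows(plan=[[[0,-0.03,-0.009],[0,0,0],0],[[0,-0.06,-0.019],[0,0,0],0],[[0,-0.13,-0.04],[0,0,0],0],[[0,-0.15,-0.047],[0,0,0],0],[[0,-0.15,-0.047],[0,0,0],0],[[0,-0.15,-0.047],[0,0,0],0],[[0,0.05,-0.16],[0,0,0],0],[[0,0.08,-0.25],[0,0,0],0],[[0,0.05,-0.25],[0,0,0],0],[[0,-0.2,-0.2],[0,0,0],0],[[0,-0.3,-0.1],[0,0,0],0],[[0,0,0],[0,0,0],0],[[0,0,0],[0,0,0],0]])

```text
time: 21.3
tcp_pos: [290.3, 275.3, 146.2]
orientation: [0.684, 0.714, 0.109, 0.105]
wrist_force: [0.8, 0.5, -0.1]
opening: 42.7
```

```bash
python3 st.py;python3 - <<'E'
from h import *
np.save('cw9.npy',ctrl.calibration('wrist'),allow_pickle=True)
for n in('top','side','wrist'):
    f=ctrl.grab_frame(n);cv2.imwrite(f'pics/{n}9.png',f[:,:,::-1])
a=cv2.imread('pics/top9.png')[160:260,150:330];b=cv2.imread('pics/side9.png')[170:270,150:330]
cv2.imwrite('pics/c9.png',cv2.resize(np.vstack([a,b]),None,fx=3,fy=3,interpolation=2))
E
python3 lid.py pics/top9.png
```

```text
21.3 [290.3 275.3 146.2] 42.655133186805166 [ 0.92 -0.51 -0.52  1.37 -0.23  0.86] [ 0.8  0.5 -0.1]
[[-0.043  0.953  0.299]
 [ 0.999  0.041  0.013]
 [-0.     0.299 -0.954]]
((268.0868225097656, 201.4572296142578), (23.99013900756836, 25.336050033569336), 91.96003723144531)
[522.20799696 115.22048811  90.        ] rack x -32.07027428022526 y -89.31171769222767
```

View pics/c9.png

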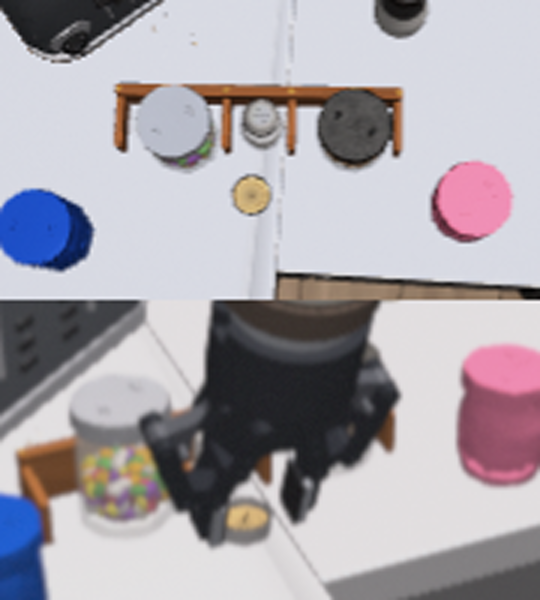

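View pics/wrist9.png

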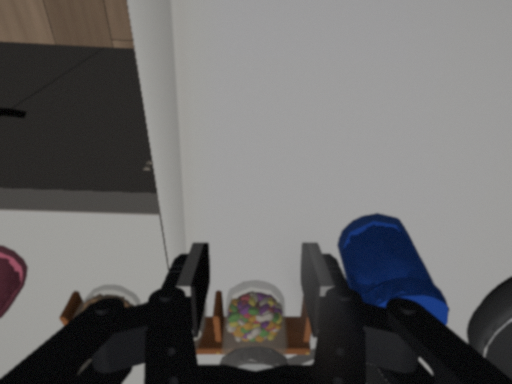

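```bash
python3 - <<'E'
from h import *
ct=ctrl.calibration('top')
f=np.array([np.cos(.042),np.sin(.042)])
for uv,z in(((207.7,200.4),97),((268.1,201.5),90)):
    P=plane(ct,[uv],z)[0];d=P[:2]-[550.5,205.8];print(P,'x',d@f,'y',d@[-f[1],f[0]])
a=cv2.imread('pics/top0.png').astype(int);b=cv2.imread('pics/top9.png').astype(int)
d=np.abs(a-b).max(2)
for n,(x0,y0,x1,y1) in dict(tea=(226,217,243,233),shaker=(229,193,245,209),mill=(274,136,298,174),pasta=(338,202,357,232)).items():
    print(n,d[y0:y1,x0:x1].max(), d[y0:y1,x0:x1].mean())
E
```

```text
[513.85371135 280.47940262  97.        ] x -33.478358523570606 y 76.15223671891722
[522.09042231 115.17780987  90.        ] x -32.18953721192431 y -89.34942161596548
tea 6 4.452205882352941
shaker 25 4.82421875
mill 6 3.9210526315789473
pasta 6 3.387719298245614
```

```bash
python3 - <<'E'
from plant import ctrl
print(ctrl.close_job(), ctrl.get_state()['time'])
E
```

```text
the job is handed in; nothing more can be done
the job is handed in; nothing more can be done
```

I pushed both jars home with half-open, slightly tilted fingertips low on the jar, then withdrew the arm and handed the job in. The robot's clock read about 21 s of the 48 s allowed, and no verdict was reported. The nut jar is in the right bay and the sweet jar in the left bay.

**Contact with the board:** each push ended in a clear force rise, about 14 N for the nut jar and 27 N for the sweet jar.

**Final positions, from the top camera** (calibration good to about 2 mm):

| Jar | Distance from board (home is about 34 mm) | Off mid bay (limit 18 mm) |
|---|---|---|
| Nut jar | about 32 mm | about 5 mm to the right |
| Sweet jar | about 33.5 mm | about 8 mm to the right |

Both jars looked upright.

**Other things:** comparing top-camera pictures from before and after, the tea light, pasta jar and mill did not move. The shaker's patch changed only slightly, which I took for shading.

**What disagreed or went wrong:**
- The last joint reached its range limit during the approach, so I turned the tool half round before any contact.
- Two-view lid height for the nut jar came out at 73 and 82 mm against the stated 90 mm. The sweet jar gave 89 and 98 mm against 97 mm.
- One oblique wrist view placed the sweet jar about 10 mm nearer than the other views. I relied on the contact forces for the end of each push.

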